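# Shut and bolt the punch chest in the forge workshop

### The arm

A 7-joint arm with a two-finger parallel gripper is mounted at the origin on the work surface. World frame = base frame: x ahead of the robot, y to its left, z up, the work surface at z = 0. Lengths are in m, angles in rad, forces in N, time in s.
With the tool pointing down it reaches from about 0.4 to 0.875 m from the base axis. Payload 6.5 kg.
Tool frame: the origin (TCP) lies on the front face of the gripper's body, between the roots of the fingers; the fingertips stand 64 mm ahead of it and the grasp point (between the pads) lies 45 mm ahead of it; z points along the fingers, y is the direction in which the jaws open and shut (so a half turn about z gives the same grasp; the last joint's range is limited). The gripper opens to 88 mm and grips with 3 to 60 N. Pads are 18 mm wide; open, the fingers measure 123 mm over their backs; the gripper's body (75 mm by 187 mm) begins 45 mm behind the grasp point.
Start: joints at [1.104, 0.536, -0.004, 1.538, 0.003, 1.067, -0.071], TCP at [0.254, -0.598, 0.303] pointing down, gripper open.
Joint ranges: [-2.7, 2.7], [-0.37, 2.16], [-1.27, 1.26], [0.24, 2.4], [-1.31, 4.45], [0.19, 1.91], [-2.76, 2.76]. Speed limits (rad/s): [2.39, 2.39, 3.14, 3.14, 3.14, 3.14, 3.14].

### API

Orientations are given as a 3x3 rotation matrix whose columns are the frame's x, y, z axes.
In Python, from station import bot, capture, camera_info gives the robot as it stands.
- The arm moves only by the tool drive_tool, never from a script. Its argument "motion" is a list of rows, each an object of numbers: "x", "y", "z": the shift along the tool's x, y, z in mm; "ax", "ay", "az": the turn, a rotation vector about the tool's x, y, z in rad. In form: [{"x": .., "y": .., "z": .., "ax": .., "ay": .., "az": ..}, ...]. A call has 1 to 5 rows; each row is the pose to reach, as a shift and turn from the pose commanded when the call began, along the tool's axes at that moment; what a row does not reach only later rows make up. A row lasts 1/10 s, in which the tool goes at most 50 mm and 8.59 degrees, less where a joint would pass 70% of its speed; a pose out of reach is approached as far as the arm can. A call with a gripper value outside its range is refused whole. "grip" is the finger opening in mm, from 0 to 88.1, set as the call begins (left out, the last holds). The fingers move at their own pace and stop on an object; "squeeze" is the grip in N (left out, the last holds). Time passes only in rows, so rows that repeat a pose let the fingers close. It gives the time, the measured TCP pose, the force and the opening at its end, in the units of the state.
- bot.state(): the state, without advancing time (a new reading comes with each control period).
- capture(name): name is "side" or "top"; returns the picture (400x640x3 uint8, blue, green, red); there is no depth.
- camera_info(name): a dict with "mtx" (3x3 intrinsics, pixels), "xyz" and "attitude" of the camera in the world. Camera axes: x right, y up, looking along -z (the intrinsics and any distortion apply to the point x, -y, -z); pixel columns grow to the right and rows downward; lengths in m; the calibration is good to about 2 mm. A picture is of the moment at which its call begins. camera_info takes no time and is no camera call.
- bot.job_done(): hands the job in, once; it reports no verdict.
The state is a dict: "t": time; "qpos": joint angles; "joint_velocities": joint speeds; "joint_torque": joint torques, N m; "tcp_pos": TCP position; "tcp_rot": TCP orientation; "wrist_force": force on the tool from outside, world axes, zero at the start; "ft_torque": the same for the moment, N m; "width": opening from 0.0 (shut) to 1.0 (fully open).
Only numpy, scipy, OpenCV 4.12 (cv2) and the standard library are available. Lean on these libraries where they do the work, as an engineer would, in place of code of your own. Each camera call takes 0.05 s, during which the arm holds its last target.

### The job

Close up the blue tool chest: with the fingertips, push both of its red drawers fully home without slamming them, and only then push the yellow tab to slide the bolt to the robot's left, all the way across, so that it locks both drawers. Nothing needs gripping; leave the wire brush, the tin, the hammer and the steel cone where they are.

Things in the scene. Friction and masses are not known exactly. Their poses are not given: they have to be found in the camera images.
- chest: Low blue tool chest fixed to the bench, 260 deep (x) x 400 wide (y) x 126 mm high. Origin: centre of its underside. x points from front to back (away from the robot), y to the robot's left, z up; turned up to 0.2 rad. Two red drawers fill its front. Over the front edge, y -0.20 to -0.06 only, a channel carries the bolt, reaching 142 mm up. Brush and tin stand 120 mm+ behind the drawer fronts.
- drawer_left (a joint): Opening of the left drawer in m: 0 fully shut, up to 0.12. It slides out along the chest's -x with a drag of about 2 N plus some damping, has no spring or catch and stays where it is left. End stop at 0.
- drawer_right (a joint): Opening of the right drawer in m, as for the left one.
- left_front (a point): Middle of the top edge of the left drawer's front face, 124 mm above the bench; moves with the drawer, axes as the chest. The front is a flat red plate 188 wide, 20 thick, 32 to 124 mm above the bench; its face looks to the chest's -x and lies at chest x = -0.150 when shut. A steel staple (arch 22 mm deep, 8 mm wide) stands on it up to 153 mm above the bench, at chest y = +0.030.
- right_front (a point): The same point on the right drawer's front; its staple stands at chest y = -0.025. With both drawers shut the two staples are in line and the bolt passes through them.
- bolt (a joint): Travel of the bolt in m: 0 fully to the right (unlocked), 0.115 fully to the left (end stop, locked through both staples). It starts at 0 to 0.03 and moves along the chest's +y with a drag of about 1.5 N, no spring. Above 0.036 its end would be in the right drawer's staple.
- bolt_tab (a point): Top edge (175 mm above the bench), middle of the right-hand (-y) face, of the yellow tab on the bolt's right end. The tab is a plate 26 mm in the chest's x, 8 mm thick in y, standing free from 142 to 175 mm above the bench, centred on chest x = -0.140. Axes as the chest; moves with the bolt.
- brush_mid (a point): Centre of a loose wire brush, wooden block on dark bristles, 45 x 125 x 40 mm, lying on the chest's top.
- tin_mid (a point): Centre of a loose round pale metal tin, 62 mm across, 70 mm high, standing on the chest's top.
- hammer: Loose hammer lying on the bench to the right of the chest, 260 mm long, handle towards the robot; origin under its middle.
- cone_mid (a point): Centre of a loose steel cone, 72 mm across the foot, 130 mm high, standing on the bench to the left of the chest.

How it is judged:
By the outcome, as a careful person would: the job done as asked, in the order asked, and still so for the second after the job is handed in, with the robot touching nothing.
It also fails if it takes over 53 s, if anything falls off the work surface, if the arm or the gripper's body presses on something with over 40 N, if the wrist force passes 120 N, or if a joint passes its speed limit or range.

## Working session

There is one attempt and no reset: what is moved stays moved. The work goes in short steps, Python scripts to look and compute and a tool call to move; the robot and the scene stay as the last step left them, time stands still between calls to the robot, and variables do not carry over. Pictures are saved under pics/ and viewed, and the job is handed in when it is done.

Besides the shell and the picture viewer there is one more tool, called after "Emit:" as name(argument=value, ...), one argument or row to a line, values as JSON. drive_tool: Moves the arm, as the interface text tells. Its arguments: {"type":"object","properties":{"motion":{"type":"array","items":{"type":"object","properties":{"x":{"type":"number"},"y":{"type":"number"},"z":{"type":"number"},"ax":{"type":"number"},"ay":{"type":"number"},"az":{"type":"number"}}}},"grip":{"type":"number"},"squeeze":{"type":"number"}},"required":["motion"]}

```bash
ls; mkdir -p pics; python3 - <<'E'
from station import bot,capture,camera_info
import cv2,numpy as np
np.set_printoptions(precision=4,suppress=True)
for n in("side","top"):
    cv2.imwrite(f"pics/{n}0.png",capture(n)); print(n,camera_info(n))
s=bot.state();print(s)
E
```

```text
pics
side {'mtx': array([[418.8251,   0.    , 319.4415],
       [  0.    , 418.8251, 198.1564],
       [  0.    ,   0.    ,   1.    ]]), 'xyz': array([0.8259, 0.4373, 1.0398]), 'attitude': array([[-0.91  , -0.3751,  0.1764],
       [ 0.4143, -0.8096,  0.4159],
       [-0.0132,  0.4515,  0.8922]])}
top {'mtx': array([[451.6389,   0.    , 319.9268],
       [  0.    , 451.6389, 198.4705],
       [  0.    ,   0.    ,   1.    ]]), 'xyz': array([0.4477, 0.0113, 1.0761]), 'attitude': array([[ 0.0021,  0.9767, -0.2145],
       [-1.    ,  0.0015, -0.0029],
       [-0.0025,  0.2145,  0.9767]])}
{'t': 0.1, 'qpos': array([ 1.1038,  0.5371, -0.0044,  1.5387,  0.0026,  1.0673, -0.0712]), 'joint_velocities': array([ 0.0021, -0.0004,  0.    ,  0.0001,  0.0001,  0.0006,  0.0002]), 'joint_torque': array([  0.0028, -57.2082,   0.994 , -25.2231,  -0.0562,   0.0135,
         0.    ]), 'tcp_pos': array([ 0.2534, -0.5981,  0.302 ]), 'tcp_rot': array([[ 0.9207,  0.3902, -0.0007],
       [ 0.3902, -0.9207,  0.0013],
       [-0.0001, -0.0015, -1.    ]]), 'wrist_force': array([ 0.1178,  0.3912, -0.1881]), 'ft_torque': array([ 0.0272, -0.0226, -0.0355]), 'width': 1.0004002727523458}
```

View pics/side0.png

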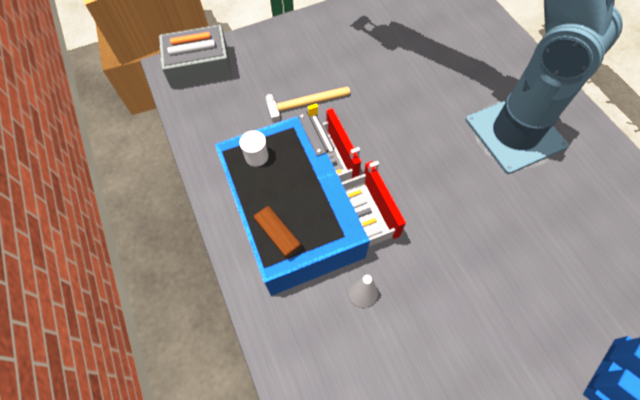

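View pics/top0.png

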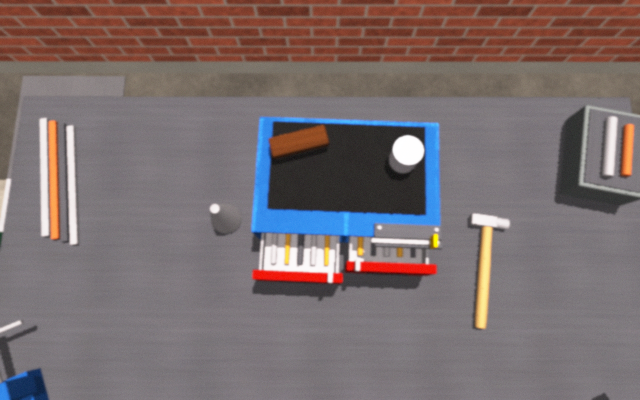

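The top view shows the chest's blue rim spanning about (255-440, 118-235). The red fronts are at (298,277) and (391,268), the yellow tab is at (436,240), and the cone is at (225,217). Next I'll measure these.

```bash
cat > h.py <<'E'
from station import bot,capture,camera_info
import cv2,numpy as np
np.set_printoptions(precision=4,suppress=True)
def ray(n,uv):
    c=camera_info(n);K=c["mtx"];p=np.linalg.solve(K,np.array([uv[0],uv[1],1.]))
    d=c["attitude"]@np.array([p[0],-p[1],-p[2]]);return c["xyz"],d
def onz(n,uv,z):
    o,d=ray(n,uv);return o+d*(z-o[2])/d[2]
def proj(n,P):
    c=camera_info(n);q=c["attitude"].T@(np.asarray(P)-c["xyz"]);q=np.array([q[0],-q[1],-q[2]]);r=c["mtx"]@q;return r[:2]/r[2]
def masks(im):
    h=cv2.cvtColor(im,cv2.COLOR_BGR2HSV)
    red=cv2.inRange(h,(0,200,120),(5,255,255))|cv2.inRange(h,(175,200,120),(180,255,255))
    blue=cv2.inRange(h,(98,150,100),(118,255,255))
    yel=cv2.inRange(h,(22,180,150),(33,255,255))
    return red,blue,yel
def blobs(m,a):
    n,l,st,ce=cv2.connectedComponentsWithStats(m)
    return [(st[i].tolist(),ce[i],(l==i).astype(np.uint8)) for i in range(1,n) if st[i,4]>=a]
E
python3 - <<'E'
from h import *
for n in("top","side"):
    im=cv2.imread(f"pics/{n}0.png")
    for nm,m in zip(("red","blue","yel"),masks(im)):
        for st,ce,b in blobs(m,15 if nm!="blue" else 500):
            c=cv2.findContours(b,0,1)[0][0]
            r=cv2.minAreaRect(c); print(n,nm,st,ce,cv2.boxPoints(r).round(1).tolist())
    x=(230,100,230,200) if n=="top" else (200,80,220,230)
    cv2.imwrite(f"pics/{n}0z.png",cv2.resize(im[x[1]:x[1]+x[3],x[0]:x[0]+x[2]],None,fx=3 if n=="top" else 2.6,fy=3 if n=="top" else 2.6,interpolation=2))
E
```

```text
top red [346, 262, 8, 9, 66] [349.4394 266.1212] [[346.0, 262.0], [353.0, 262.0], [353.0, 270.0], [346.0, 270.0]]
top red [361, 262, 75, 12, 687] [398.3071 267.9811] [[360.8999938964844, 271.3999938964844], [361.20001220703125, 261.8999938964844], [435.29998779296875, 264.3999938964844], [434.8999938964844, 273.8999938964844]]
top red [253, 270, 74, 13, 645] [289.3271 276.4512] [[252.60000610351562, 279.20001220703125], [253.1999969482422, 269.79998779296875], [326.29998779296875, 273.8999938964844], [325.79998779296875, 283.29998779296875]]
top red [334, 274, 9, 9, 73] [337.5616 277.9726] [[334.0, 274.0], [342.0, 274.0], [342.0, 282.0], [334.0, 282.0]]
top blue [252, 117, 188, 125, 6853] [339.3042 190.8522] [[251.3000030517578, 237.6999969482422], [255.8000030517578, 116.30000305175781], [442.70001220703125, 123.19999694824219], [438.20001220703125, 244.60000610351562]]
top yel [432, 234, 6, 14, 61] [434.6393 240.3115] [[432.0, 234.0], [437.0, 234.0], [437.0, 247.0], [432.0, 247.0]]
top yel [286, 246, 3, 17, 19] [286.8947 253.2105] [[285.79998779296875, 262.0], [287.0, 245.899993896
[... 934 characters left out ...]
8779296875, 295.1000061035156]]
side blue [584, 337, 56, 63, 2414] [618.5692 373.1744] [[584.0, 337.0], [639.0, 337.0], [639.0, 399.0], [584.0, 399.0]]
side yel [308, 103, 10, 13, 91] [312.4286 108.8681] [[306.0, 106.0], [316.20001220703125, 102.5999984741211], [319.29998779296875, 111.9000015258789], [309.1000061035156, 115.30000305175781]]
side yel [350, 191, 11, 6, 24] [354.9167 193.1667] [[349.29998779296875, 194.1999969482422], [359.79998779296875, 190.3000030517578], [360.3999938964844, 192.10000610351562], [350.0, 196.0]]
side yel [363, 219, 13, 6, 28] [369.1429 221.7857] [[363.0, 223.0], [374.5, 218.6999969482422], [375.20001220703125, 220.6999969482422], [363.70001220703125, 225.0]]
```

View pics/top0z.png

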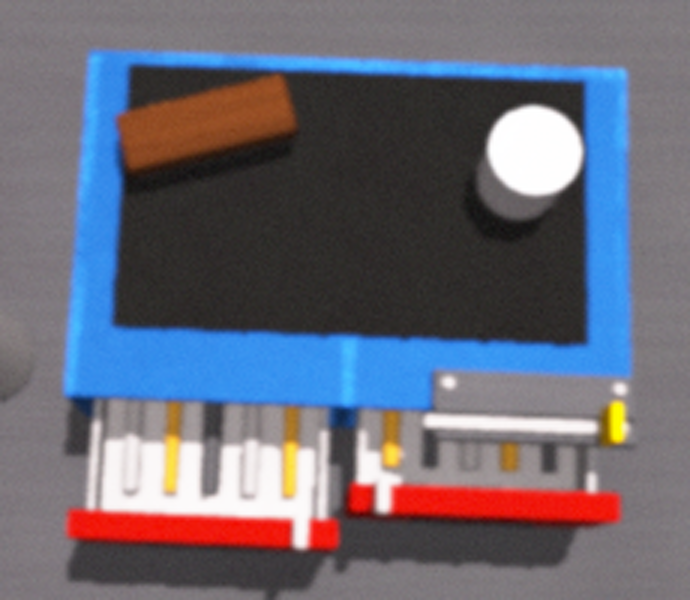

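View pics/side0z.png

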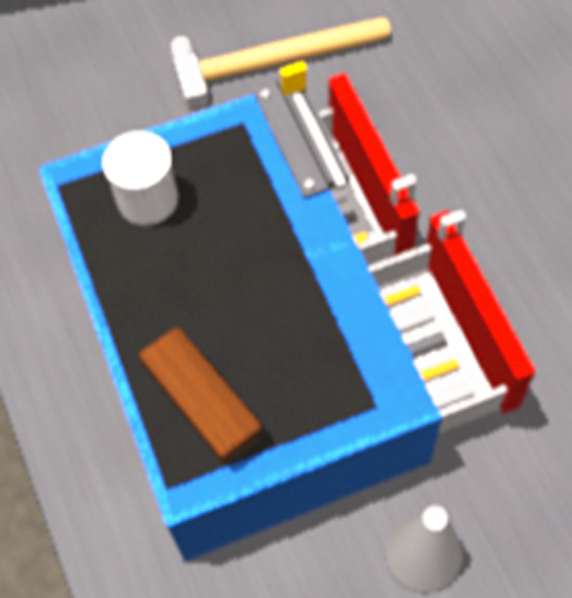

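```bash
python3 - <<'E'
from h import *
z=lambda u,v:(230+u/3-.33,100+v/3-.33)
for k,p in dict(TL=(90,52),TR=(628,70),BL=(65,398),BR=(632,378)).items(): print(k,onz("top",z(*p),.126))
# rear line & red near edges (bottom edge of red = front face top? )
im=cv2.imread("pics/top0.png"); r,b,y=masks(im)
def line(m,cols,last,zz):
    P=[]
    for c in cols:
        v=np.where(m[:,c])[0]
        if len(v): P.append(onz("top",(c,(v.max()+.5) if last else v.min()-.5),zz)[:2])
    P=np.array(P);f=np.polyfit(P[:,1],P[:,0],1);print("slope",f[0],"yaw",np.arctan(-f[0]),"x at mean",P.mean(0),"res",(P[:,0]-np.polyval(f,P[:,1])).std());return f
print("rear");line(b,range(262,436),0,.126)
print("Lback");line(r,range(258,322),0,.124);print("Rback");line(r,range(364,430),0,.124)
print("Lfront");line(r,range(258,322),1,.124);print("Rfront");line(r,range(364,430),1,.124)
print("L ends",onz("top",(252.5,275),.124),onz("top",(342.8,279),.124))
print("R ends",onz("top",(345.8,266),.124),onz("top",(436,269.5),.124))
# tab from both views: top centre
print("tab top",onz("top",(434.6,239.5),.175), "side",onz("side",(312.4,106.5),.175))
for nm,p in dict(conetipS=("side",(367,279.5),.13),conetipT=("top",(214.5,209),.13),).items(): print(nm,onz(*p))
print("tin",onz("top",z(535,150),.196)," hammer",[onz("top",q,.02) for q in((490,222),(482,326),(508,223))])
print("staples",onz("top",z(302,517),.153),onz("top",z(384,484),.153))
E
```

```text
TL [0.8433 0.1497 0.126 ]
TR [ 0.8294 -0.2516  0.126 ]
BL [0.5827 0.1594 0.126 ]
BR [ 0.5976 -0.2418  0.126 ]
rear
slope 0.03753057995946359 yaw -0.037512973673466676 x at mean [ 0.837  -0.0493] res 0.0006974991561770749
Lback
slope 0.04410754333690092 yaw -0.044078973299010005 x at mean [0.4996 0.0772] res 0.0006112986263533062
Rback
slope 0.03107582469459028 yaw -0.03106582710755335 x at mean [ 0.5183 -0.1463] res 0.0007083603373084413
Lfront
slope 0.03871630580045701 yaw -0.038696978547534816 x at mean [0.4816 0.0769] res 0.0006217998153771223
Rfront
slope 0.03628729511747595 yaw -0.03627138037543485 x at mean [ 0.4991 -0.1457] res 0.0005547378711083946
L ends [0.4935 0.1541 0.124 ] [ 0.4857 -0.0337  0.124 ]
R ends [ 0.5125 -0.0402  0.124 ] [ 0.5056 -0.2282  0.124 ]
tab top [ 0.5619 -0.2157  0.175 ] side [ 0.5608 -0.2169  0.175 ]
conetipS [0.6341 0.2411 0.13  ]
conetipT [0.6321 0.2392 0.13  ]
tin [ 0.7434 -0.1658  0.196 ]  hammer [array([ 0.6233, -0.3879,  0.02  ]), array([ 0.3862, -0.3512,  0.02  ]), array([ 0.621 , -0.4302,  0.02  ])]
staples [ 0.4984 -0.0073  0.153 ] [ 0.5206 -0.0629  0.153 ]
```

```bash
cat >> h.py <<'E'
C=np.array([.7064,-.0461]);TH=-.0375
cx=np.array([np.cos(TH),np.sin(TH)]);cy=np.array([-np.sin(TH),np.cos(TH)])
RT=np.column_stack([np.r_[cx,0],np.r_[-cy,0],[0,0,-1]])
def w(xc,yc,z):return np.r_[C+xc*cx+yc*cy,z]
def go(xc,yc,z):
    from scipy.spatial.transform import Rotation as R
    s=bot.state();p=s["tcp_pos"];r=s["tcp_rot"]
    print("shift mm",r.T@(w(xc,yc,z)-p)*1e3,"turn",R.from_matrix(r.T@RT).as_rotvec(),"F",s["wrist_force"],"t",s["t"])
    d=p[:2]-C;print("chest pos",d@cx,d@cy,p[2])
E
python3 -c "
from h import *
go(-.262,.1,.25)"
```

```text
shift mm [ 437.7018 -533.1434   52.6939] turn [-0.0014  0.0004  0.4384] F [ 0.1178  0.3912 -0.1881] t 0.1
chest pos -0.43197700803462885 -0.5685881025158686 0.3019534265359189
```

Emit:
drive_tool(
  motion=[
    {"x": 31, "y": -38, "z": 0, "az": 0.09},
    {"x": 62, "y": -76, "z": 0, "az": 0.18},
    {"x": 93, "y": -114, "z": 0, "az": 0.27},
    {"x": 124, "y": -152, "z": 0, "az": 0.36},
    {"x": 155, "y": -190, "z": 0, "az": 0.438},
  ],
  grip=0,
)

```text
validation failed for argument at $.mo...
```

```bash
python3 -c "
from h import *
go(-.262,.1,.25)"
```

```text
shift mm [ 437.7018 -533.1434   52.6939] turn [-0.0014  0.0004  0.4384] F [ 0.1178  0.3912 -0.1881] t 0.1
chest pos -0.43197700803462885 -0.5685881025158686 0.3019534265359189
```

Emit:
drive_tool(
  motion=[
    {"x": 31, "y": -38, "z": 0, "ax": 0, "ay": 0, "az": 0.09},
    {"x": 62, "y": -76, "z": 0, "ax": 0, "ay": 0, "az": 0.18},
    {"x": 93, "y": -114, "z": 0, "ax": 0, "ay": 0, "az": 0.27},
    {"x": 124, "y": -152, "z": 0, "ax": 0, "ay": 0, "az": 0.36},
    {"x": 155, "y": -190, "z": 0, "ax": 0, "ay": 0, "az": 0.438},
  ],
  grip=0,
)

```text
t: 0.6
tcp_pos: [0.3223, -0.3609, 0.3025]
tcp_rot: [[0.999, -0.041, -0.0], [-0.041, -0.999, 0.0], [-0.0, -0.0, -1.0]]
wrist_force: [1.0, 0.3, 0.3]
width: 0.569
```

```bash
python3 -c "
from h import *
go(-.262,.1,.25)"
```

```text
shift mm [ 108.634  -429.3755   52.5797] turn [-0.0003  0.0003 -0.0033] F [1.0268 0.3263 0.2952] t 0.6
chest pos -0.3720470982133836 -0.3290295205710674 0.30246565320237223
```

Emit:
drive_tool(
  motion=[
    {"x": 11, "y": -45, "z": 5, "ax": 0, "ay": 0, "az": 0},
    {"x": 22, "y": -90, "z": 10, "ax": 0, "ay": 0, "az": 0},
    {"x": 33, "y": -135, "z": 16, "ax": 0, "ay": 0, "az": 0},
    {"x": 44, "y": -180, "z": 21, "ax": 0, "ay": 0, "az": 0},
    {"x": 55, "y": -225, "z": 26, "ax": 0, "ay": 0, "az": -0.003},
  ],
)

```text
t: 1.1
tcp_pos: [0.3855, -0.1384, 0.2765]
tcp_rot: [[0.999, -0.034, 0.0], [-0.034, -0.999, -0.0], [0.0, 0.0, -1.0]]
wrist_force: [1.7, -0.9, 0.5]
width: 0.119
```

Emit:
drive_tool(
  motion=[
    {"x": 11, "y": -45, "z": 5, "ax": 0, "ay": 0, "az": 0},
    {"x": 22, "y": -90, "z": 10, "ax": 0, "ay": 0, "az": 0},
    {"x": 33, "y": -135, "z": 16, "ax": 0, "ay": 0, "az": 0},
    {"x": 44, "y": -175, "z": 21, "ax": 0, "ay": 0, "az": 0},
    {"x": 53, "y": -205, "z": 26, "ax": 0, "ay": 0, "az": 0},
  ],
)

```text
t: 1.6
tcp_pos: [0.4456, 0.0656, 0.2505]
tcp_rot: [[0.999, -0.032, -0.0], [-0.032, -0.999, 0.001], [-0.0, -0.001, -1.0]]
wrist_force: [1.2, -0.7, -0.1]
width: 0.005
```

```bash
python3 -c "
from h import *
go(-.262,.1,.164)
for n in('side','top'):
  im=capture(n);cv2.imwrite('pics/%s1.png'%n,im)
"
```

```text
shift mm [ 2.7908  1.9067 86.4508] turn [-0.0006  0.      0.0056] F [ 1.2439 -0.7041 -0.1233] t 1.6
chest pos -0.26479906372434614 0.10183606161521012 0.2504520482520687
```

View pics/side1.png

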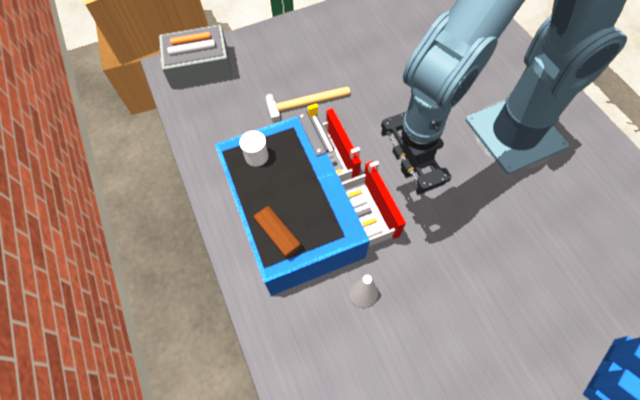

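The closed gripper hangs at about (415,160), clear of the left drawer front at (385,199). Next I'll lower it.

Emit:
drive_tool(
  motion=[
    {"x": 0, "y": 0, "z": 25, "ax": 0, "ay": 0, "az": 0.005},
    {"x": 0, "y": 1, "z": 50, "ax": 0, "ay": 0, "az": 0.005},
    {"x": 0, "y": 2, "z": 72, "ax": 0, "ay": 0, "az": 0.005},
    {"x": 0, "y": 2, "z": 84, "ax": 0, "ay": 0, "az": 0.005},
    {"x": 0, "y": 2, "z": 86, "ax": 0, "ay": 0, "az": 0.005},
  ],
)

```text
t: 2.2
tcp_pos: [0.4445, 0.0601, 0.1636]
tcp_rot: [[0.999, -0.04, -0.003], [-0.04, -0.999, -0.001], [-0.003, 0.001, -1.0]]
wrist_force: [0.2, 0.4, 0.2]
width: 0.0
```

Emit:
drive_tool(
  motion=[
    {"x": 5, "y": 0, "z": 0, "ax": 0, "ay": 0, "az": 0},
    {"x": 10, "y": 0, "z": 0, "ax": 0, "ay": 0, "az": 0},
    {"x": 15, "y": 0, "z": 0, "ax": 0, "ay": 0, "az": 0},
    {"x": 20, "y": 0, "z": 0, "ax": 0, "ay": 0, "az": 0},
    {"x": 23, "y": 0, "z": 0, "ax": 0, "ay": 0, "az": 0},
  ],
)

```text
t: 2.7
tcp_pos: [0.4693, 0.0599, 0.1651]
tcp_rot: [[0.999, -0.039, 0.001], [-0.039, -0.999, 0.0], [0.001, -0.0, -1.0]]
wrist_force: [0.0, 1.0, -1.2]
width: 0.007
```

Emit:
drive_tool(
  motion=[
    {"x": 3, "y": 0, "z": 0, "ax": 0, "ay": 0, "az": 0},
    {"x": 6, "y": 0, "z": 0, "ax": 0, "ay": 0, "az": 0},
    {"x": 9, "y": 0, "z": 0, "ax": 0, "ay": 0, "az": 0},
    {"x": 12, "y": 0, "z": 0, "ax": 0, "ay": 0, "az": 0},
    {"x": 15, "y": 0, "z": 0, "ax": 0, "ay": 0, "az": 0},
  ],
)

```text
t: 3.2
tcp_pos: [0.4833, 0.0593, 0.1646]
tcp_rot: [[0.999, -0.039, -0.001], [-0.039, -0.999, -0.0], [-0.001, 0.0, -1.0]]
wrist_force: [-2.3, -0.3, 0.6]
width: 0.005
```

```bash
python3 -c "
from h import *
go(-.159,.1,.164)
for n in('side','top'):
  im=capture(n);cv2.imwrite('pics/%s2.png'%n,im)
im=cv2.imread('pics/side2.png');cv2.imwrite('pics/s2z.png',cv2.resize(im[80:310,200:460],None,fx=2.6,fy=2.6))
"
```

```text
shift mm [67.9212 -3.1399  0.5122] turn [ 0.0002  0.0007 -0.0015] F [-2.3232 -0.2795  0.6163] t 3.2
chest pos -0.22692557560122348 0.09696477856924897 0.1645625630246226
```

View pics/s2z.png

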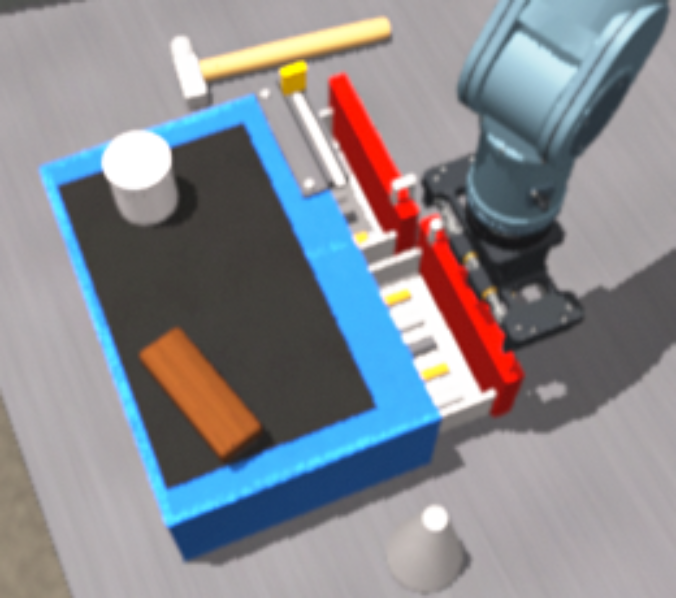

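The closed fingertips touch the left front at about (480,280) in the zoom. The force reads 2.3 N, so the drawer is moving, with about 68 mm to go.

Emit:
drive_tool(
  motion=[
    {"x": 6, "y": 0, "z": 0, "ax": 0, "ay": 0, "az": 0},
    {"x": 13, "y": 0, "z": 0, "ax": 0, "ay": 0, "az": 0},
    {"x": 20, "y": 0, "z": 0, "ax": 0, "ay": 0, "az": 0},
    {"x": 26, "y": 0, "z": 0, "ax": 0, "ay": 0, "az": 0},
    {"x": 30, "y": 0, "z": 0, "ax": 0, "ay": 0, "az": 0},
  ],
)

```text
t: 3.8
tcp_pos: [0.5142, 0.0581, 0.1646]
tcp_rot: [[0.999, -0.039, 0.0], [-0.039, -0.999, 0.0], [0.0, -0.0, -1.0]]
wrist_force: [-2.7, -0.8, 1.1]
width: 0.004
```

Emit:
drive_tool(
  motion=[
    {"x": 4, "y": 0, "z": 0, "ax": 0, "ay": 0, "az": 0},
    {"x": 8, "y": 0, "z": 0, "ax": 0, "ay": 0, "az": 0},
    {"x": 12, "y": 0, "z": 0, "ax": 0, "ay": 0, "az": 0},
    {"x": 16, "y": 0, "z": 0, "ax": 0, "ay": 0, "az": 0},
    {"x": 19, "y": 0, "z": 0, "ax": 0, "ay": 0, "az": 0},
  ],
)

```text
t: 4.3
tcp_pos: [0.5327, 0.0574, 0.1647]
tcp_rot: [[0.999, -0.039, 0.0], [-0.039, -0.999, -0.0], [0.0, -0.0, -1.0]]
wrist_force: [-2.1, 0.0, -0.8]
width: 0.005
```

Emit:
drive_tool(
  motion=[
    {"x": 2, "y": 0, "z": 0, "ax": 0, "ay": 0, "az": 0},
    {"x": 4, "y": 0, "z": 0, "ax": 0, "ay": 0, "az": 0},
    {"x": 6, "y": 0, "z": 0, "ax": 0, "ay": 0, "az": 0},
    {"x": 8, "y": 0, "z": 0, "ax": 0, "ay": 0, "az": 0},
    {"x": 9, "y": 0, "z": 0, "ax": 0, "ay": 0, "az": 0},
  ],
)

```text
t: 4.8
tcp_pos: [0.5416, 0.057, 0.1647]
tcp_rot: [[0.999, -0.039, 0.0], [-0.039, -0.999, 0.0], [0.0, -0.0, -1.0]]
wrist_force: [-1.4, 0.1, -0.2]
width: 0.008
```

```bash
python3 -c "
from h import *
go(-.159,.1,.164)"
```

```text
shift mm [ 9.5746 -3.1484  0.744 ] turn [-0.     -0.0002 -0.0017] F [-1.4468  0.1193 -0.2032] t 4.8
chest pos -0.1685802091604858 0.09686805248196607 0.16474161078667368
```

Emit:
drive_tool(
  motion=[
    {"x": 1.5, "y": 0, "z": 0, "ax": 0, "ay": 0, "az": 0},
    {"x": 3, "y": 0, "z": 0, "ax": 0, "ay": 0, "az": 0},
    {"x": 4.5, "y": 0, "z": 0, "ax": 0, "ay": 0, "az": 0},
    {"x": 6, "y": 0, "z": 0, "ax": 0, "ay": 0, "az": 0},
  ],
)

```text
t: 5.2
tcp_pos: [0.5475, 0.0568, 0.1647]
tcp_rot: [[0.999, -0.039, 0.0], [-0.039, -0.999, -0.0], [0.0, 0.0, -1.0]]
wrist_force: [-1.8, 0.2, -0.4]
width: 0.006
```

Emit:
drive_tool(
  motion=[
    {"x": 1, "y": 0, "z": 0, "ax": 0, "ay": 0, "az": 0},
    {"x": 2, "y": 0, "z": 0, "ax": 0, "ay": 0, "az": 0},
  ],
)

```text
t: 5.4
tcp_pos: [0.5494, 0.0567, 0.1647]
tcp_rot: [[0.999, -0.039, 0.0], [-0.039, -0.999, 0.0], [0.0, -0.0, -1.0]]
wrist_force: [-2.0, 0.4, 0.3]
width: 0.001
```

Emit:
drive_tool(
  motion=[
    {"x": 1, "y": 0, "z": 0, "ax": 0, "ay": 0, "az": 0},
    {"x": 2, "y": 0, "z": 0, "ax": 0, "ay": 0, "az": 0},
  ],
)

```text
t: 5.6
tcp_pos: [0.5513, 0.0566, 0.1647]
tcp_rot: [[0.999, -0.039, -0.0], [-0.039, -0.999, -0.0], [-0.0, 0.0, -1.0]]
wrist_force: [-6.2, 0.7, 2.9]
width: 0.001
```

Contact with the stop is beginning, right where expected. I'll go on gently.

Emit:
drive_tool(
  motion=[
    {"x": 0.5, "y": 0, "z": 0, "ax": 0, "ay": 0, "az": 0},
    {"x": 1, "y": 0, "z": 0, "ax": 0, "ay": 0, "az": 0},
  ],
)

```text
t: 5.8
tcp_pos: [0.5514, 0.0567, 0.1647]
tcp_rot: [[0.999, -0.039, -0.002], [-0.039, -0.999, -0.0], [-0.002, 0.0, -1.0]]
wrist_force: [-7.5, 0.9, 6.1]
width: 0.005
```

Emit:
drive_tool(
  motion=[
    {"x": 0.5, "y": 0, "z": 0, "ax": 0, "ay": 0, "az": 0},
    {"x": 1, "y": 0, "z": 0, "ax": 0, "ay": 0, "az": 0},
  ],
)

```text
t: 6.0
tcp_pos: [0.5516, 0.0567, 0.1646]
tcp_rot: [[0.999, -0.039, -0.004], [-0.039, -0.999, -0.001], [-0.004, 0.001, -1.0]]
wrist_force: [-10.0, 0.2, 7.9]
width: 0.004
```

The left drawer is shut: 10 N with no more motion. Now I'll back off and go to the right drawer.

Emit:
drive_tool(
  motion=[
    {"x": -15, "y": 0, "z": 0, "ax": 0, "ay": 0, "az": 0},
    {"x": -40, "y": 0, "z": 0, "ax": 0, "ay": 0, "az": 0},
    {"x": -65, "y": 0, "z": 0, "ax": 0, "ay": 0, "az": 0},
    {"x": -75, "y": 0, "z": 0, "ax": 0, "ay": 0, "az": 0},
    {"x": -76, "y": 10, "z": 0, "ax": 0, "ay": 0, "az": 0},
  ],
)

```text
t: 6.5
tcp_pos: [0.477, 0.0506, 0.1651]
tcp_rot: [[0.999, -0.036, 0.001], [-0.036, -0.999, 0.001], [0.001, -0.001, -1.0]]
wrist_force: [0.1, 0.5, -0.1]
width: 0.004
```

```bash
python3 -c "
from h import *
go(-.237,-.066,.164)"
```

```text
shift mm [ -4.3309 154.033    0.9633] turn [-0.0009 -0.0013  0.0011] F [ 0.0597  0.5105 -0.1233] t 6.5
chest pos -0.23283900244665082 0.08803678122580703 0.1651046421316718
```

Emit:
drive_tool(
  motion=[
    {"x": -4, "y": 35, "z": 0, "ax": 0, "ay": 0, "az": 0},
    {"x": -4, "y": 75, "z": 0, "ax": 0, "ay": 0, "az": 0},
    {"x": -4, "y": 115, "z": 0, "ax": 0, "ay": 0, "az": 0},
    {"x": -4, "y": 145, "z": 0, "ax": 0, "ay": 0, "az": 0},
    {"x": -4, "y": 154, "z": 0, "ax": 0, "ay": 0, "az": 0},
  ],
)

```text
t: 7.0
tcp_pos: [0.4679, -0.1092, 0.1649]
tcp_rot: [[0.999, -0.046, 0.002], [-0.046, -0.999, -0.002], [0.002, 0.002, -1.0]]
wrist_force: [-0.0, 0.3, -0.4]
width: 0.005
```

Emit:
drive_tool(
  motion=[
    {"x": 4, "y": 0, "z": 0, "ax": 0, "ay": 0, "az": 0},
    {"x": 9, "y": 0, "z": 0, "ax": 0, "ay": 0, "az": 0},
    {"x": 13, "y": 0, "z": 0, "ax": 0, "ay": 0, "az": 0},
    {"x": 17, "y": 0, "z": 0, "ax": 0, "ay": 0, "az": 0},
    {"x": 20, "y": 0, "z": 0, "ax": 0, "ay": 0, "az": 0},
  ],
)

```text
t: 7.5
tcp_pos: [0.4876, -0.1039, 0.1647]
tcp_rot: [[0.999, -0.037, 0.0], [-0.037, -0.999, 0.0], [0.0, -0.0, -1.0]]
wrist_force: [-0.1, -0.2, 0.5]
width: 0.006
```

```bash
python3 -c "
from h import *
go(-.1586,-.066,.164)
for n in('side','top'):
  im=capture(n);cv2.imwrite('pics/%s3.png'%n,im)
im=cv2.imread('pics/side3.png');cv2.imwrite('pics/s3z.png',cv2.resize(im[80:310,200:460],None,fx=2.6,fy=2.6))
"
```

```text
shift mm [57.8308  0.0331  0.7433] turn [-0.0003 -0.0003  0.0001] F [-0.0505 -0.2007  0.5174] t 7.5
chest pos -0.21643099086758627 -0.06597401411123449 0.16472756705218344
```

View pics/s3z.png

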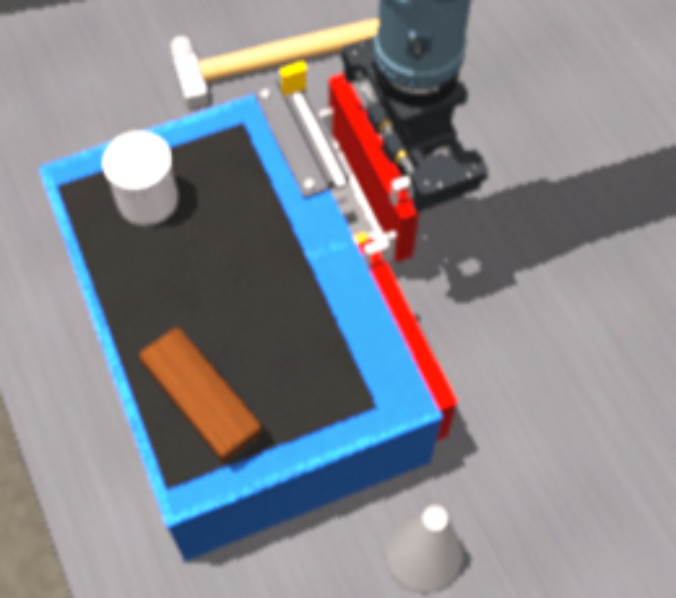

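The left front now sits flush with the chest, with its red strip at about (420,340). The gripper is just short of the right front at (385,150), and the tab at (293,77) is clear.

Emit:
drive_tool(
  motion=[
    {"x": 3, "y": 0, "z": 0, "ax": 0, "ay": 0, "az": 0},
    {"x": 6, "y": 0, "z": 0, "ax": 0, "ay": 0, "az": 0},
    {"x": 9, "y": 0, "z": 0, "ax": 0, "ay": 0, "az": 0},
    {"x": 12, "y": 0, "z": 0, "ax": 0, "ay": 0, "az": 0},
    {"x": 15, "y": 0, "z": 0, "ax": 0, "ay": 0, "az": 0},
  ],
)

```text
t: 8.1
tcp_pos: [0.5018, -0.1055, 0.1646]
tcp_rot: [[0.999, -0.039, -0.001], [-0.039, -0.999, 0.0], [-0.001, -0.0, -1.0]]
wrist_force: [-2.8, 0.9, 0.1]
width: 0.001
```

Emit:
drive_tool(
  motion=[
    {"x": 5, "y": 0, "z": 0, "ax": 0, "ay": 0, "az": 0},
    {"x": 10, "y": 0, "z": 0, "ax": 0, "ay": 0, "az": 0},
    {"x": 15, "y": 0, "z": 0, "ax": 0, "ay": 0, "az": 0},
    {"x": 20, "y": 0, "z": 0, "ax": 0, "ay": 0, "az": 0},
    {"x": 24, "y": 0, "z": 0, "ax": 0, "ay": 0, "az": 0},
  ],
)

```text
t: 8.6
tcp_pos: [0.5264, -0.1065, 0.1646]
tcp_rot: [[0.999, -0.039, -0.0], [-0.039, -0.999, 0.0], [-0.0, -0.0, -1.0]]
wrist_force: [-1.4, 0.2, -0.6]
width: 0.003
```

Emit:
drive_tool(
  motion=[
    {"x": 3, "y": 0, "z": 0, "ax": 0, "ay": 0, "az": 0},
    {"x": 6, "y": 0, "z": 0, "ax": 0, "ay": 0, "az": 0},
    {"x": 8, "y": 0, "z": 0, "ax": 0, "ay": 0, "az": 0},
    {"x": 9, "y": 0, "z": 0, "ax": 0, "ay": 0, "az": 0},
  ],
)

```text
t: 9.0
tcp_pos: [0.5351, -0.1068, 0.1647]
tcp_rot: [[0.999, -0.039, 0.0], [-0.039, -0.999, 0.0], [0.0, -0.0, -1.0]]
wrist_force: [-2.0, 0.9, -0.4]
width: 0.004
```

Emit:
drive_tool(
  motion=[
    {"x": 1.5, "y": 0, "z": 0, "ax": 0, "ay": 0, "az": 0},
    {"x": 3, "y": 0, "z": 0, "ax": 0, "ay": 0, "az": 0},
    {"x": 4.5, "y": 0, "z": 0, "ax": 0, "ay": 0, "az": 0},
    {"x": 6, "y": 0, "z": 0, "ax": 0, "ay": 0, "az": 0},
  ],
)

```text
t: 9.4
tcp_pos: [0.541, -0.107, 0.1647]
tcp_rot: [[0.999, -0.039, -0.0], [-0.039, -0.999, 0.0], [-0.0, -0.0, -1.0]]
wrist_force: [-1.8, 1.5, -1.0]
width: 0.005
```

```bash
python3 -c "
from h import *
go(-.1586,-.066,.164)"
```

```text
shift mm [ 4.4193 -1.108   0.6757] turn [-0.      0.0001 -0.0016] F [-1.8394  1.4615 -0.9916] t 9.4
chest pos -0.16302099409193765 -0.06710077453431107 0.16467614542251402
```

Emit:
drive_tool(
  motion=[
    {"x": 1, "y": 0, "z": 0, "ax": 0, "ay": 0, "az": 0},
    {"x": 2, "y": 0, "z": 0, "ax": 0, "ay": 0, "az": 0},
    {"x": 3, "y": 0, "z": 0, "ax": 0, "ay": 0, "az": 0},
  ],
)

```text
t: 9.7
tcp_pos: [0.5433, -0.1072, 0.1646]
tcp_rot: [[0.999, -0.039, -0.002], [-0.039, -0.999, -0.0], [-0.002, 0.0, -1.0]]
wrist_force: [-6.3, 2.1, 3.2]
width: 0.007
```

Emit:
drive_tool(
  motion=[
    {"x": 1, "y": 0, "z": 0, "ax": 0, "ay": 0, "az": 0},
    {"x": 2, "y": 0, "z": 0, "ax": 0, "ay": 0, "az": 0},
  ],
)

```text
t: 9.9
tcp_pos: [0.5436, -0.1072, 0.1645]
tcp_rot: [[0.999, -0.04, -0.006], [-0.04, -0.999, 0.0], [-0.006, 0.0, -1.0]]
wrist_force: [-12.6, 2.0, 8.6]
width: 0.006
```

Emit:
drive_tool(
  motion=[
    {"x": 1, "y": 0, "z": 0, "ax": 0, "ay": 0, "az": 0},
    {"x": 1.5, "y": 0, "z": 0, "ax": 0, "ay": 0, "az": 0},
  ],
)

```text
t: 10.1
tcp_pos: [0.5438, -0.1072, 0.1644]
tcp_rot: [[0.999, -0.04, -0.009], [-0.04, -0.999, 0.0], [-0.009, 0.0, -1.0]]
wrist_force: [-17.1, 2.8, 11.8]
width: 0.007
```

Emit:
drive_tool(
  motion=[
    {"x": -15, "y": 0, "z": 0, "ax": 0, "ay": 0, "az": 0},
    {"x": -40, "y": 0, "z": 0, "ax": 0, "ay": 0, "az": 0},
    {"x": -80, "y": 0, "z": 0, "ax": 0, "ay": 0, "az": 0},
    {"x": -100, "y": 0, "z": -15, "ax": 0, "ay": 0, "az": 0},
    {"x": -110, "y": 0, "z": -40, "ax": 0, "ay": 0, "az": 0},
  ],
)

```text
t: 10.6
tcp_pos: [0.4354, -0.1032, 0.2044]
tcp_rot: [[0.999, -0.04, -0.002], [-0.04, -0.999, -0.0], [-0.002, 0.0, -1.0]]
wrist_force: [0.8, 0.0, 0.6]
width: 0.007
```

```bash
python3 - <<'E'
from h import *
go(-.140,-.23,.214)
for n in('side','top'):
  im=capture(n);cv2.imwrite('pics/%s4.png'%n,im)
a=cv2.resize(cv2.imread('pics/side4.png')[90:250,280:400],None,fx=3.6,fy=3.6,interpolation=2)
b=cv2.resize(cv2.imread('pics/top4.png')[195:295,240:450],None,fx=3.5,fy=3.5,interpolation=2)
cv2.imwrite('pics/s4z.png',a);cv2.imwrite('pics/t4z.png',b)
im=cv2.imread('pics/top4.png');r,bl,y=masks(im)
for st,ce,m in blobs(r,30): print(st,ce)
for c in range(256,436,8):
    v=np.where(r[220:300,c])[0]
    if len(v): 
        a0=onz("top",(c,220+v.min()-.5),.124)[:2]-C;a1=onz("top",(c,220+v.max()+.5),.124)[:2]-C
        print(c,(a1@cy).round(3),"back",(a0@cx).round(4),"front",(a1@cx).round(4))
E
```

```text
shift mm [129.0198 162.5012  -9.9209] turn [ 0.0001  0.0023 -0.0021] F [0.8365 0.013  0.5979] t 10.6
chest pos -0.2687007099115407 -0.06722906897714376 0.2043615526009264
[255, 233, 73, 12, 669] [291.0643 238.441 ]
[334, 236, 10, 10, 80] [338.975  240.2625]
[346, 237, 9, 10, 73] [350.2466 241.411 ]
[361, 238, 12, 9, 83] [366.0964 242.3855]
256 0.19 back -0.131 front -0.1502
264 0.173 back -0.1304 front -0.1495
272 0.156 back -0.1318 front -0.151
280 0.139 back -0.1312 front -0.1503
288 0.122 back -0.1305 front -0.1496
296 0.105 back -0.132 front -0.1511
304 0.088 back -0.1313 front -0.1504
312 0.071 back -0.1306 front -0.1497
320 0.054 back -0.1321 front -0.1512
336 0.02 back -0.1308 front -0.1499
352 -0.013 back -0.1316 front -0.1528
368 -0.047 back -0.1324 front -0.1514
```

View pics/s4z.png

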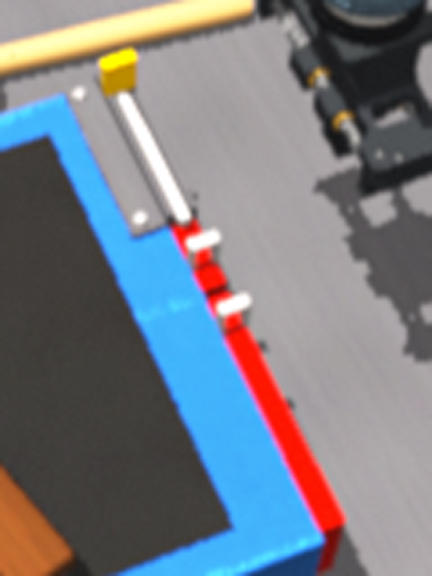

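View pics/t4z.png

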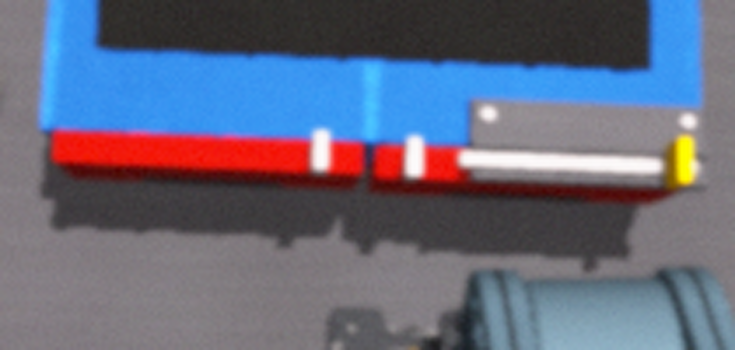

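Both fronts look flush: red strip at zoom (60-365,150) on the left and (375-460,165) on the right. The right one may stand about 1 mm proud, which is within measurement error. I'll press it again nearer its staple, further from the tab, to be sure.

Emit:
drive_tool(
  motion=[
    {"x": 10, "y": -8, "z": 20, "ax": 0, "ay": 0, "az": 0},
    {"x": 30, "y": -16, "z": 39, "ax": 0, "ay": 0, "az": 0},
    {"x": 60, "y": -16, "z": 40, "ax": 0, "ay": 0.002, "az": -0.002},
    {"x": 85, "y": -16, "z": 40, "ax": 0, "ay": 0.002, "az": -0.002},
    {"x": 100, "y": -16, "z": 40, "ax": 0, "ay": 0.002, "az": -0.002},
  ],
)

```text
t: 11.2
tcp_pos: [0.5412, -0.0909, 0.1644]
tcp_rot: [[0.999, -0.037, 0.005], [-0.037, -0.999, -0.0], [0.005, -0.0, -1.0]]
wrist_force: [0.5, 0.1, 0.2]
width: 0.007
```

Emit:
drive_tool(
  motion=[
    {"x": 2, "y": 0, "z": 0, "ax": 0, "ay": 0, "az": 0},
    {"x": 4, "y": 0, "z": 0, "ax": 0, "ay": 0, "az": 0},
    {"x": 6, "y": 0, "z": 0, "ax": 0, "ay": 0, "az": 0},
    {"x": 8, "y": 0, "z": 0, "ax": 0, "ay": 0, "az": 0},
  ],
)

```text
t: 11.6
tcp_pos: [0.544, -0.0913, 0.1643]
tcp_rot: [[0.999, -0.038, -0.002], [-0.038, -0.999, -0.0], [-0.002, 0.0, -1.0]]
wrist_force: [-8.8, 0.3, 5.7]
width: 0.006
```

```bash
python3 -c "
from h import *
go(-.1602,-.05,.164);print(bot.state()['ft_torque'])"
```

```text
shift mm [ 0.3733 -1.2332  0.3031] turn [ 0.0002  0.0022 -0.0001] F [-8.7725  0.2815  5.7054] t 11.6
chest pos -0.16057275150555136 -0.05123303224641587 0.16430421962746214
[ 0.1377  1.6418 -0.1073]
```

Emit:
drive_tool(
  motion=[
    {"x": 1, "y": 0, "z": 0, "ax": 0, "ay": 0, "az": 0},
    {"x": 2, "y": 0, "z": 0, "ax": 0, "ay": 0, "az": 0},
    {"x": 3, "y": 0, "z": 0, "ax": 0, "ay": 0, "az": 0},
    {"x": 3, "y": 0, "z": 0, "ax": 0, "ay": 0, "az": 0},
  ],
)

```text
t: 12.0
tcp_pos: [0.5444, -0.0913, 0.164]
tcp_rot: [[0.999, -0.038, -0.008], [-0.038, -0.999, -0.0], [-0.008, 0.001, -1.0]]
wrist_force: [-13.3, 1.3, 10.2]
width: 0.004
```

```bash
python3 -c "
from h import *
go(-.1602,-.05,.164);print(bot.state()['ft_torque'])"
```

```text
shift mm [ 0.0225 -1.2779  0.0118] turn [ 0.0006  0.0082 -0.0004] F [-13.3195   1.2615  10.1793] t 12.0
chest pos -0.16022296594568905 -0.0512778374684584 0.16401271521586278
[ 0.176   2.454  -0.1877]
```

The right drawer stops at the same line, so both drawers are home. Now for the tab, going round outside on the right.

Emit:
drive_tool(
  motion=[
    {"x": -20, "y": 0, "z": 0, "ax": 0, "ay": 0.008, "az": 0},
    {"x": -60, "y": 0, "z": -15, "ax": 0, "ay": 0.008, "az": 0},
    {"x": -90, "y": 25, "z": -40, "ax": 0, "ay": 0.008, "az": 0},
    {"x": -95, "y": 70, "z": -50, "ax": 0, "ay": 0.008, "az": 0},
    {"x": -95, "y": 115, "z": -50, "ax": 0, "ay": 0.008, "az": 0},
  ],
)

```text
t: 12.5
tcp_pos: [0.4492, -0.2038, 0.2165]
tcp_rot: [[0.999, -0.035, 0.013], [-0.035, -0.999, -0.002], [0.013, 0.001, -1.0]]
wrist_force: [0.5, -0.3, 0.1]
width: 0.004
```

```bash
python3 -c "
from h import *
go(-.140,-.23,.214)"
```

```text
shift mm [110.969   63.0467   4.0425] turn [ 0.0015 -0.0129  0.0021] F [ 0.4936 -0.337   0.0739] t 12.5
chest pos -0.2511446995771927 -0.16718408755098596 0.21652096515942368
```

Emit:
drive_tool(
  motion=[
    {"x": 0, "y": 35, "z": 0, "ax": 0, "ay": -0.012, "az": 0.002},
    {"x": 10, "y": 64, "z": 0, "ax": 0, "ay": -0.012, "az": 0.002},
    {"x": 45, "y": 64, "z": 0, "ax": 0, "ay": -0.012, "az": 0.002},
    {"x": 85, "y": 64, "z": 0, "ax": 0, "ay": -0.012, "az": 0.002},
    {"x": 110, "y": 64, "z": 2, "ax": 0, "ay": -0.012, "az": 0.002},
  ],
)

```text
t: 13.0
tcp_pos: [0.5597, -0.2708, 0.2142]
tcp_rot: [[0.999, -0.039, 0.001], [-0.039, -0.999, -0.0], [0.001, 0.0, -1.0]]
wrist_force: [0.9, 0.5, -0.2]
width: 0.006
```

```bash
python3 - <<'E'
from h import *
go(-.140,-.197,.214)
for n in('side','top'):
  im=capture(n);cv2.imwrite('pics/%s5.png'%n,im)
a=cv2.resize(cv2.imread('pics/side5.png')[60:210,240:400],None,fx=3.6,fy=3.6,interpolation=2)
b=cv2.resize(cv2.imread('pics/top5.png')[195:295,320:500],None,fx=3.5,fy=3.5,interpolation=2)
cv2.imwrite('pics/s5z.png',a);cv2.imwrite('pics/t5z.png',b)
E
```

```text
shift mm [ -1.8669 -33.0641   0.2285] turn [ 0.0003 -0.0007 -0.0016] F [ 0.9029  0.4811 -0.2036] t 13.0
chest pos -0.138187473380156 -0.2300670712531553 0.21423848037397072
```

View pics/s5z.png

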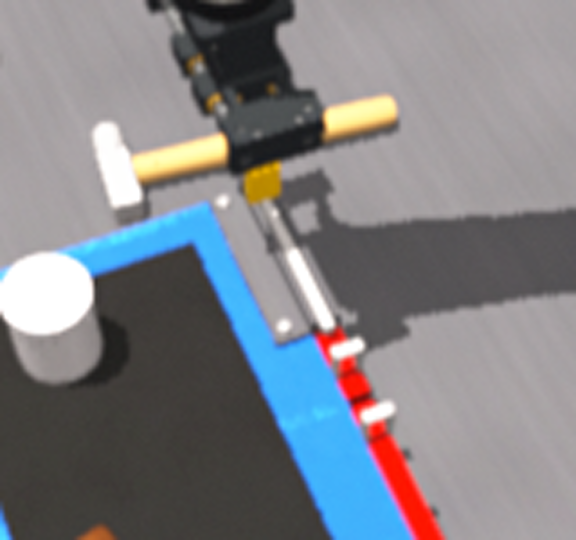

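View pics/t5z.png

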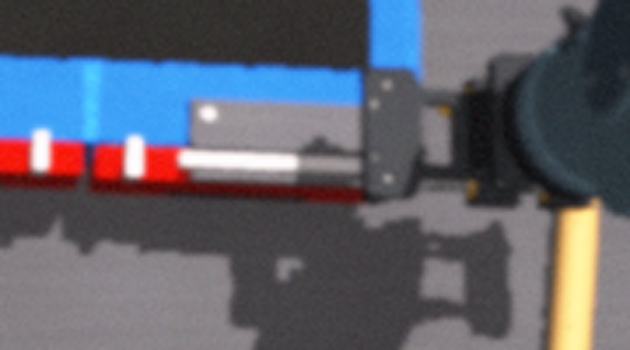

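The fingers are to the right of the yellow tab at (262,182) in the side zoom, with the gripper body above it and nothing else near. Now I'll push left (tool -y).

Emit:
drive_tool(
  motion=[
    {"x": -1, "y": -8, "z": 0, "ax": 0, "ay": 0, "az": 0},
    {"x": -1, "y": -16, "z": 0, "ax": 0, "ay": 0, "az": 0},
    {"x": -1, "y": -22, "z": 0, "ax": 0, "ay": 0, "az": 0},
    {"x": -1, "y": -26, "z": 0, "ax": 0, "ay": 0, "az": 0},
    {"x": -1, "y": -29, "z": 0, "ax": 0, "ay": 0, "az": 0},
  ],
)

```text
t: 13.6
tcp_pos: [0.5572, -0.2413, 0.2139]
tcp_rot: [[0.999, -0.039, -0.002], [-0.039, -0.999, -0.0], [-0.002, 0.0, -1.0]]
wrist_force: [0.4, 0.2, 0.7]
width: 0.007
```

Emit:
drive_tool(
  motion=[
    {"x": 0, "y": -3, "z": 0, "ax": 0, "ay": 0, "az": 0},
    {"x": 0, "y": -6, "z": 0, "ax": 0, "ay": 0, "az": 0},
    {"x": 0, "y": -9, "z": 0, "ax": 0, "ay": 0, "az": 0},
    {"x": 0, "y": -12, "z": 0, "ax": 0, "ay": 0, "az": 0},
    {"x": 0, "y": -15, "z": 0, "ax": 0, "ay": 0, "az": 0},
  ],
)

```text
t: 14.1
tcp_pos: [0.5579, -0.2269, 0.2137]
tcp_rot: [[0.999, -0.04, -0.002], [-0.04, -0.999, -0.0], [-0.002, 0.0, -1.0]]
wrist_force: [-0.8, -0.7, 1.3]
width: 0.005
```

```bash
python3 - <<'E'
from h import *
go(-.140,-.082,.214)
for n in('side',):
  im=capture(n);cv2.imwrite('pics/%s6.png'%n,im)
a=cv2.resize(cv2.imread('pics/side6.png')[60:210,240:400],None,fx=3.6,fy=3.6,interpolation=2)
cv2.imwrite('pics/s6z.png',a)
E
```

```text
shift mm [   1.4001 -104.2689   -0.358 ] turn [ 0.0003  0.0022 -0.0021] F [-0.7735 -0.6737  1.3164] t 14.1
chest pos -0.14162000861967952 -0.18626580852460695 0.2136815303010789
```

View pics/s6z.png

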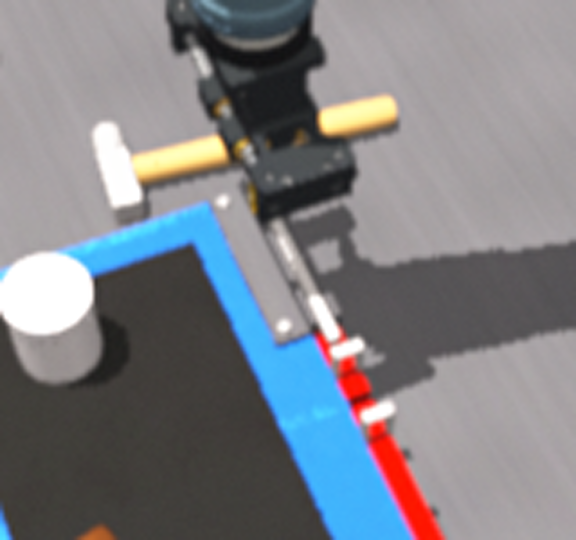

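The fingers are at the tab's right face and the bolt end is at about (330,330), still short of the right staple at (345,348). I'll continue.

Emit:
drive_tool(
  motion=[
    {"x": 0, "y": -3, "z": 0, "ax": 0, "ay": 0, "az": 0},
    {"x": 0, "y": -6, "z": 0, "ax": 0, "ay": 0, "az": 0},
    {"x": 0, "y": -9, "z": 0, "ax": 0, "ay": 0, "az": 0},
    {"x": 0, "y": -12, "z": 0, "ax": 0, "ay": 0, "az": 0},
    {"x": 0, "y": -15, "z": 0, "ax": 0, "ay": 0, "az": 0},
  ],
)

```text
t: 14.65
tcp_pos: [0.5586, -0.2115, 0.2136]
tcp_rot: [[0.999, -0.039, -0.002], [-0.039, -0.999, 0.0], [-0.002, -0.0, -1.0]]
wrist_force: [-1.2, -1.5, 1.8]
width: 0.005
```

Emit:
drive_tool(
  motion=[
    {"x": 0, "y": -3, "z": 0, "ax": 0, "ay": 0, "az": 0},
    {"x": 0, "y": -6, "z": 0, "ax": 0, "ay": 0, "az": 0},
    {"x": 0, "y": -9, "z": 0, "ax": 0, "ay": 0, "az": 0},
    {"x": 0, "y": -12, "z": 0, "ax": 0, "ay": 0, "az": 0},
    {"x": 0, "y": -15, "z": 0, "ax": 0, "ay": 0, "az": 0},
  ],
)

```text
t: 15.15
tcp_pos: [0.5591, -0.1965, 0.2136]
tcp_rot: [[0.999, -0.039, -0.002], [-0.039, -0.999, 0.0], [-0.002, -0.0, -1.0]]
wrist_force: [-1.3, -1.3, 1.7]
width: 0.007
```

```bash
python3 - <<'E'
from h import *
go(-.140,-.082,.214)
for n in('side',):
  im=capture(n);cv2.imwrite('pics/%s7.png'%n,im)
a=cv2.resize(cv2.imread('pics/side7.png')[60:210,240:400],None,fx=3.6,fy=3.6,interpolation=2)
cv2.imwrite('pics/s7z.png',a)
E
```

```text
shift mm [  1.4129 -73.8153  -0.3956] turn [-0.      0.0022 -0.0016] F [-1.2953 -1.2867  1.6529] t 15.15
chest pos -0.14153102683084526 -0.15581290278193674 0.21360597920472835
```

View pics/s7z.png

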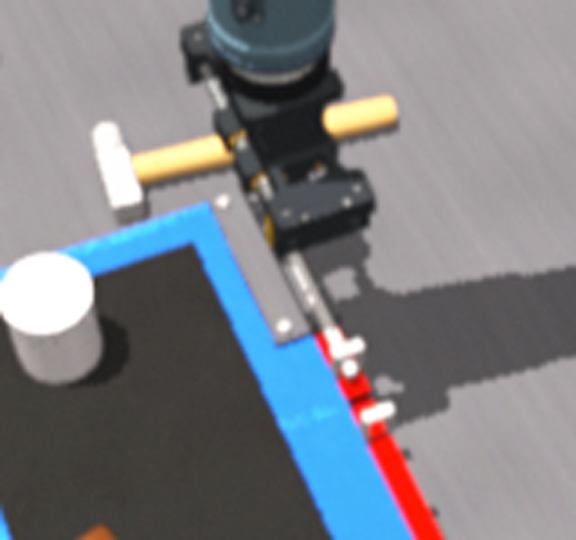

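The bolt end has passed through the right staple and shows at about (350,370). The drag is a steady 1.3 N.

Emit:
drive_tool(
  motion=[
    {"x": 0, "y": -4, "z": 0, "ax": 0, "ay": 0, "az": 0},
    {"x": 0, "y": -8, "z": 0, "ax": 0, "ay": 0, "az": 0},
    {"x": 0, "y": -12, "z": 0, "ax": 0, "ay": 0, "az": 0},
    {"x": 0, "y": -16, "z": 0, "ax": 0, "ay": 0, "az": 0},
    {"x": 0, "y": -20, "z": 0, "ax": 0, "ay": 0, "az": 0},
  ],
)

```text
t: 15.7
tcp_pos: [0.56, -0.1764, 0.2136]
tcp_rot: [[0.999, -0.039, -0.002], [-0.039, -0.999, 0.0], [-0.002, -0.0, -1.0]]
wrist_force: [-0.8, -1.3, 1.4]
width: 0.003
```

Emit:
drive_tool(
  motion=[
    {"x": 0, "y": -3, "z": 0, "ax": 0, "ay": 0, "az": 0},
    {"x": 0, "y": -6, "z": 0, "ax": 0, "ay": 0, "az": 0},
    {"x": 0, "y": -9, "z": 0, "ax": 0, "ay": 0, "az": 0},
    {"x": 0, "y": -12, "z": 0, "ax": 0, "ay": 0, "az": 0},
    {"x": 0, "y": -15, "z": 0, "ax": 0, "ay": 0, "az": 0},
  ],
)

```text
t: 16.2
tcp_pos: [0.5605, -0.1616, 0.2136]
tcp_rot: [[0.999, -0.039, -0.002], [-0.039, -0.999, 0.0], [-0.002, 0.0, -1.0]]
wrist_force: [0.0, -1.3, 0.3]
width: 0.001
```

Emit:
drive_tool(
  motion=[
    {"x": 0, "y": -3, "z": 0, "ax": 0, "ay": 0, "az": 0},
    {"x": 0, "y": -6, "z": 0, "ax": 0, "ay": 0, "az": 0},
    {"x": 0, "y": -9, "z": 0, "ax": 0, "ay": 0, "az": 0},
    {"x": 0, "y": -12, "z": 0, "ax": 0, "ay": 0, "az": 0},
    {"x": 0, "y": -15, "z": 0, "ax": 0, "ay": 0, "az": 0},
  ],
)

```text
t: 16.7
tcp_pos: [0.5611, -0.1465, 0.2136]
tcp_rot: [[0.999, -0.039, -0.002], [-0.039, -0.999, 0.0], [-0.002, -0.0, -1.0]]
wrist_force: [-0.9, -1.2, 1.1]
width: 0.006
```

```bash
python3 - <<'E'
from h import *
go(-.140,-.082,.214)
for n in('side',):
  im=capture(n);cv2.imwrite('pics/%s8.png'%n,im)
a=cv2.resize(cv2.imread('pics/side8.png')[60:210,240:400],None,fx=3.6,fy=3.6,interpolation=2)
cv2.imwrite('pics/s8z.png',a)
E
```

```text
shift mm [  1.383  -23.825   -0.3906] turn [-0.      0.0021 -0.0016] F [-0.9377 -1.2387  1.1395] t 16.7
chest pos -0.14142210352524567 -0.1058227709467254 0.2136120058630038
```

View pics/s8z.png

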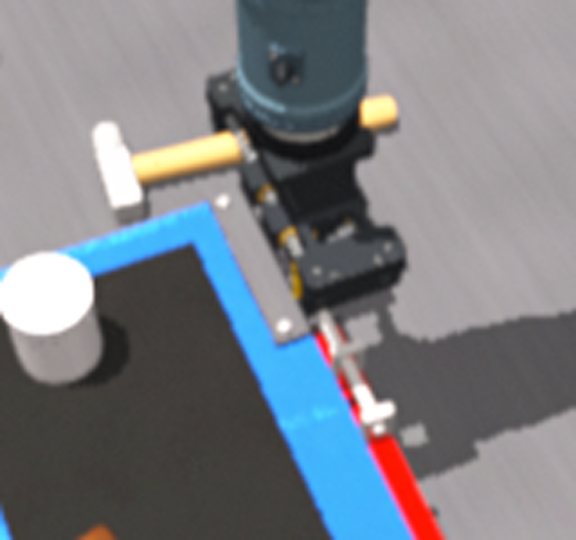

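The bolt end is now emerging from the left staple at (378,425). I'll go on slowly to the end stop.

Emit:
drive_tool(
  motion=[
    {"x": 0, "y": -2.5, "z": 0, "ax": 0, "ay": 0, "az": 0},
    {"x": 0, "y": -5, "z": 0, "ax": 0, "ay": 0, "az": 0},
    {"x": 0, "y": -7.5, "z": 0, "ax": 0, "ay": 0, "az": 0},
    {"x": 0, "y": -10, "z": 0, "ax": 0, "ay": 0, "az": 0},
  ],
)

```text
t: 17.15
tcp_pos: [0.5615, -0.1366, 0.2136]
tcp_rot: [[0.999, -0.039, -0.002], [-0.039, -0.999, 0.0], [-0.002, -0.0, -1.0]]
wrist_force: [-1.1, -1.4, 0.3]
width: 0.007
```

Emit:
drive_tool(
  motion=[
    {"x": 0, "y": -2, "z": 0, "ax": 0, "ay": 0, "az": 0},
    {"x": 0, "y": -4, "z": 0, "ax": 0, "ay": 0, "az": 0},
    {"x": 0, "y": -6, "z": 0, "ax": 0, "ay": 0, "az": 0},
  ],
)

```text
t: 17.45
tcp_pos: [0.5616, -0.1334, 0.2137]
tcp_rot: [[0.999, -0.041, -0.002], [-0.041, -0.999, -0.003], [-0.002, 0.004, -1.0]]
wrist_force: [-1.2, -11.0, -1.5]
width: 0.01
```

Emit:
drive_tool(
  motion=[
    {"x": 0, "y": -1.5, "z": 0, "ax": 0, "ay": 0, "az": 0},
    {"x": 0, "y": -3, "z": 0, "ax": 0, "ay": 0, "az": 0},
  ],
)

```text
t: 17.65
tcp_pos: [0.5615, -0.1332, 0.2138]
tcp_rot: [[0.999, -0.043, -0.002], [-0.043, -0.999, -0.006], [-0.002, 0.007, -1.0]]
wrist_force: [-0.7, -16.0, -0.5]
width: 0.005
```

The bolt is at a firm stop at 16 N. I'll back off to the right, lift and check.

Emit:
drive_tool(
  motion=[
    {"x": 0, "y": 10, "z": 0, "ax": 0, "ay": 0, "az": 0},
    {"x": 0, "y": 25, "z": -10, "ax": 0, "ay": 0, "az": 0},
    {"x": -10, "y": 45, "z": -45, "ax": 0, "ay": 0, "az": 0},
    {"x": -50, "y": 55, "z": -65, "ax": 0, "ay": 0, "az": 0},
    {"x": -95, "y": 65, "z": -70, "ax": 0, "ay": 0, "az": 0},
  ],
)

```text
t: 18.15
tcp_pos: [0.4658, -0.1892, 0.2861]
tcp_rot: [[0.999, -0.038, 0.004], [-0.038, -0.999, -0.0], [0.004, 0.0, -1.0]]
wrist_force: [0.1, -1.3, 0.6]
width: 0.003
```

Emit:
drive_tool(
  motion=[
    {"x": -20, "y": 40, "z": 0, "ax": 0, "ay": 0, "az": 0},
    {"x": -40, "y": 80, "z": 0, "ax": 0, "ay": 0, "az": 0},
    {"x": -55, "y": 120, "z": 0, "ax": 0, "ay": 0, "az": 0},
    {"x": -60, "y": 150, "z": 0, "ax": 0, "ay": 0, "az": 0},
    {"x": -60, "y": 160, "z": 0, "ax": 0, "ay": 0, "az": 0},
  ],
)

```text
t: 18.65
tcp_pos: [0.3971, -0.3496, 0.2841]
tcp_rot: [[0.999, -0.044, -0.002], [-0.044, -0.999, -0.001], [-0.001, 0.001, -1.0]]
wrist_force: [-0.4, -0.1, 0.3]
width: 0.002
```

```bash
python3 - <<'E'
from h import *
for n in('side','top'):
  im=capture(n);cv2.imwrite('pics/%s9.png'%n,im)
  r,bl,y=masks(im)
  for st,ce,m in blobs(y,30):
    print(n,st,ce,"at .175:",[ (onz(n,ce,.175)[:2]-C)@v for v in (cx,cy)])
a=cv2.resize(cv2.imread('pics/side9.png')[60:210,240:400],None,fx=3.6,fy=3.6,interpolation=2)
b=cv2.resize(cv2.imread('pics/top9.png')[195:295,240:450],None,fx=3.5,fy=3.5,interpolation=2)
cv2.imwrite('pics/s9z.png',a);cv2.imwrite('pics/t9z.png',b)
im=cv2.imread('pics/top9.png')
for t in (("conetip",(214.5,209)),):pass
d=cv2.absdiff(cv2.imread('pics/top0.png'),im).max(2)
for nm,(x0,y0,x1,y1) in dict(brush=(265,120,335,165),tin=(385,130,430,180),cone=(205,195,245,235),hammer=(465,205,515,335)).items(): print(nm,(d[y0:y1,x0:x1]>40).sum())
print(bot.state()['wrist_force'],bot.state()['t'])
E
```

```text
side [323, 134, 10, 12, 81] [327.4321 139.4321] at .175: [np.float64(-0.13505417635563016), np.float64(-0.06565286167460732)]
top [381, 232, 5, 14, 59] [382.9492 238.6441] at .175: [np.float64(-0.14036488108660977), np.float64(-0.0716503984898365)]
brush 0
tin 0
cone 0
hammer 666
[0.4792 0.7546 0.119 ] 18.75
```

View pics/s9z.png

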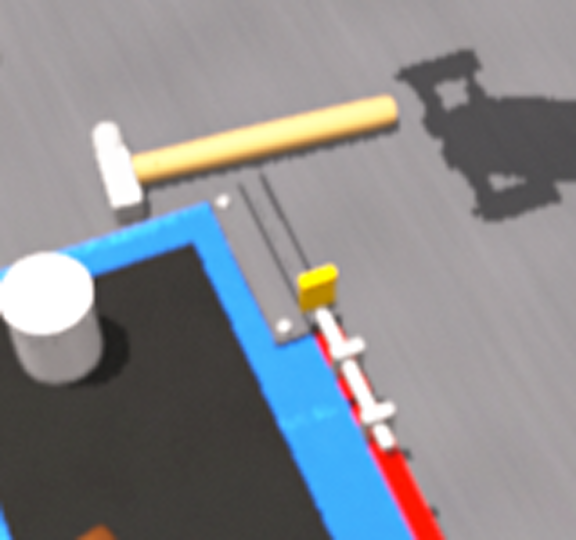

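View pics/t9z.png

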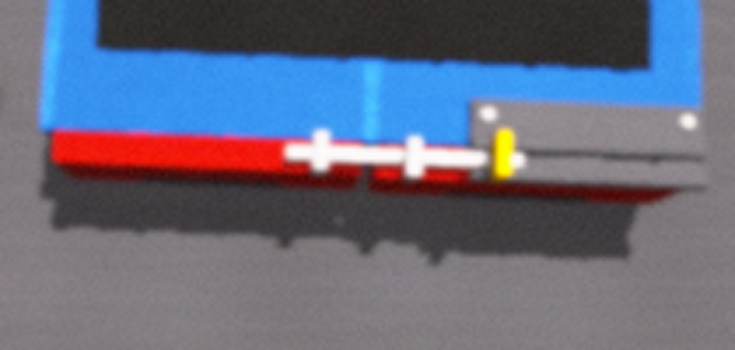

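```bash
python3 - <<'E'
from h import *
for uv in((320.8,238.1),):
  d=onz("top",uv,.147)[:2]-C;print("bolt end now",d@cx,d@cy,"expected y ~ .050")
for sx in ((331.1,238),(358.2,239.5)):
  d=onz("top",sx,.153)[:2]-C;print("staple",d@cx,d@cy)
E
```

```text
bolt end now -0.14054391388227344 0.052936263522120566 expected y ~ .050
staple -0.14028234187032548 0.031780014792776805
staple -0.14118697828332424 -0.023869425661353413
```

View pics/top9.png

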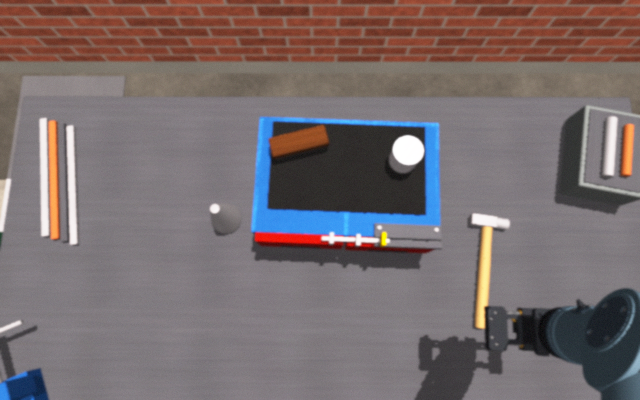

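The bolt runs through both staples at (332,238) and (358,240). Its end is at chest y of about 0.053 against about 0.050 expected for full travel, and the two staples are within 1 mm of being in line. The brush, tin, cone and hammer head are unchanged; the changed pixels in the hammer area are the gripper and its shadow near the handle end. The gripper is clear of everything, so I'm handing in.

```bash
python3 -c "
from station import bot
print(bot.job_done(), bot.state()['t'])"
```

```text
the job is handed in; nothing more can be done
the job is handed in; nothing more can be done
```

Both red drawers are pushed home and the bolt is slid fully left, locking them. I handed the job in at about 19 s of the 53 s allowed. It reported no verdict.

- **Drawers:** I closed the left one first, then the right, with closed fingertips, slowing to about 10 mm/s for the last few millimetres. Each stopped firmly, at 10 N on the left and 17 N on the right.
- **Right drawer:** It read about 1 mm further out than the left. I pressed it again nearer its staple and it stopped at the same place, so I took it as shut and put the difference down to measurement error.
- **Bolt:** I pushed the tab left at about 1.3 N of drag until it met a hard stop at 16 N. The last pictures show the bolt through both staples. Its end is at chest y of about 0.053 m, against about 0.050 m worked out for full travel.
- **Other things:** The brush, tin and cone showed no change between the first and last top pictures. The hammer's area did show changed pixels, which I put down to the gripper and its shadow over the handle end; the hammer looks unmoved. The highest force I read at any pause was about 21 N at the wrist, and the arm was touching nothing at the end.

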